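Bridge the soldering block across its raised stand

ROBOT

A 6-joint arm with a two-finger parallel gripper is mounted at the origin on the work surface. World frame = base frame: x ahead of the robot, y to its left, z up, the work surface at z = 0. Lengths are in mm, angles in rad, forces in N, time in s.
With the tool pointing down it reaches from about 275 to 975 mm from the base axis. Payload 8.4 kg.
Tool frame: the origin (TCP) lies midway between the tips of the shut fingers; the grasp point (between the pads) lies robot.hold_point_z behind it (robot.hold_point_z is the distance from the TCP to the grasp point, in mm); z points along the fingers, y is the line along which they close (so a half turn about z gives the same grasp; the last joint's range is limited). The gripper opens to 92 mm and grips with 3 to 60 N. Pads are 20 mm wide; open, the fingers measure 128 mm over their backs; the gripper's body (75 mm by 189 mm) begins 69 mm behind the grasp point.
Start: joints at [-1.148, 0.353, 1.633, -0, 1.155, -0.002], TCP at [257.585, -569.454, 214.583] pointing down, gripper open.
Joint ranges: [-2.63, 2.63], [-0.92, 2.1], [0.06, 2.66], [-1.3, 4.44], [0, 2.69], [-3.02, 3.02]. Speed limits (rad/s): [2.22, 2.22, 2.79, 3.14, 3.14, 3.14].

INTERFACE

Orientations are given as a rotation vector (axis times angle).
In Python, from plant import readout, imaging, close_job, robot gives the robot as it stands.
- The arm moves only by the shell command python3 -m creep 'ROWS' [FORCE]. ROWS is JSON, a list of rows, each a list of 3 entries, a list of its own where there are three numbers: the shift along the tool's x, y, z scaled (see below), then the turn about the tool's z scaled (see below), then the gripper's target within -1 to 1 (shut at 1, half-way at 0, fully open at -1). A call has exactly 8 rows; each row shifts and turns the commanded pose from where the row before left it, along the tool's axes as they then stand; what a row does not reach is not made up. The controller multiplies each number of a shift by 0.03 m and each number of a turn by 10 degrees. A row lasts 1/8 s, in which the tool goes at most 62.5 mm and 10.7 degrees, less where a joint would pass 70% of its speed; a pose out of reach is approached as far as the arm can. A call with a number of a shift or a turn outside -1 to 1 is refused whole. A call with a gripper value outside its range is refused whole. The fingers move at their own pace and stop on an object; FORCE is the grip in N (left out, the last holds). Time passes only in rows, so rows that do not move let the fingers close, or fill a call up. It gives the time, the measured TCP pose, the force, the opening and the grip force at its end, in the units of the state.
- readout.read_state(): the state, without advancing time (a new reading comes with each control period).
- imaging.capture(name): name is "side" or "top" or "wrist"; returns the picture (384x512x3 uint8, red, green, blue); there is no depth.
- imaging.camera_params(name): a dict with "intrinsics" (3x3 intrinsics, pixels), "k1" (the pictures are not rectified: a ray, as slopes to the right and down, at radius r is drawn at 1 + k1 r^2 times it, then the intrinsics apply), "rvec" (rotation vector, rad) and "tvec" (3), from world to camera coordinates, as OpenCV has them; the wrist camera has in their place "tool_from_camera" (4x4, takes a point from camera to tool coordinates, whose origin is the TCP and whose axes are the flange's). Camera axes: x right, y down, z forward; pixel columns grow to the right and rows downward; lengths in mm; the calibration is good to about 2 mm. A picture is of the moment at which its call begins: read the wrist's pose just before it. camera_params takes no time and is no camera call.
- close_job(): hands the job in; it is judged then, once.
Trained networks look in the newest picture that a camera, given by its name, has taken for a name from the list of things; names that differ only in an ending like _2 or _b are one class to them, and where a whole thing is asked for, a point or a joint stands for the part that bears it (a point fixed in the world has none). Each returns a list of dicts, best first, with "score" (0 to 1); they miss things now and then, are a little off and sometimes report something else, mostly with a low value. They report only what shows in the picture. A call takes as long as a camera call.
- imaging.silhouettes(target, camera): "mask" (384x512 bool, what is visible of it) and "point" ([column, row] in pixels, amid what is visible of it).
The state is a dict: "time": time; "joint_pos": joint angles; "qvel": joint speeds; "effort": joint torques, N m; "ee_pos": TCP position; "tcp_rot": TCP orientation; "ft_force": force on the tool from outside, world axes, zero at the start; "moment": the same for the moment, N m; "opening": finger opening in mm; "grasp_force": force on a finger pad.
Only numpy, scipy, OpenCV 4.12 (cv2) and the standard library are available. Lean on these libraries where they do the work, as an engineer would, in place of code of your own. Each camera call takes 0.05 s, during which the arm holds its last target. There are 200 camera calls.

TASK

At this jeweller's bench, pick up the whole, unbroken rectangular soldering block and set it down gently on the raised stand, lying flat and centred across both upright bars, so that a flame can reach its underside. Leave the block with the broken-off corner where it lies, then let go.

Things in the scene. Friction and masses are not known exactly. Their poses are not given: they have to be found in the camera images.
- block: The whole soldering block: a pale, near-white, complete rectangular slab with rows of dark pinholes, 116 mm long (its x axis), 50 mm wide (y) and 22 mm thick (z), about 140 g, lying flat and loose on the bench. Origin at the centre of its underside.
- stand: Fixed stand: dark steel foot plate 130 (x) by 80 mm (y), 10 mm thick, and two upright steel bars, each 6 mm thick (x), 56 mm wide (y), level top edge 75 mm above the bench, middles at x = +35 and -35 mm, open gap of 64 mm between. Origin: centre of the foot plate's underside, z up. The block goes on both top edges, its length along the stand's x (either way round), overhanging each bar equally.
- broken: A second soldering block of the same material, length, width and thickness (116 x 50 x 22 mm), but with one corner (about 44 x 24 mm, at its +x +y end) broken off. Not wanted: leave it lying on the bench. Origin at the underside, at the middle of its 116 x 50 mm outline before it broke.

How it is judged:
By the outcome, as a careful person would: the job done as asked, in the order asked, and still so for the second after the job is handed in, with the robot touching nothing.
It also fails if it takes over 35 s, if anything falls off the work surface, if the arm or the gripper's body presses on something with over 40 N, if the wrist force passes 120 N, or if a joint passes its speed limit or range.

## Working session

There is one attempt and no reset: what is moved stays moved. The work goes in short steps, Python scripts to look and compute and a shell command to move; the robot and the scene stay as the last step left them, time stands still between calls to the robot, and variables do not carry over. Pictures are saved under pics/ and viewed, at most 10 in all, crops included, and the job is handed in when it is done.

```bash
mkdir -p pics; cat > h.py <<'E'
import numpy as np,cv2
from scipy.spatial.transform import Rotation as R
from plant import readout,imaging,robot
def cam(name,state=None):
    p=imaging.camera_params(name);K=np.array(p["intrinsics"],float)
    if "rvec" in p:
        Rm=R.from_rotvec(np.ravel(p["rvec"])).as_matrix();t=np.ravel(p["tvec"]);Rc=Rm.T;c=-Rm.T@t
    else:
        T=np.array(p["tool_from_camera"]);Rt=R.from_rotvec(state["tcp_rot"]).as_matrix()
        Rc=Rt@T[:3,:3];c=Rt@T[:3,3]+np.array(state["ee_pos"])
    return K,p["k1"],Rc,c
def toworld(px,z,name,state=None):
    K,k1,Rc,c=cam(name,state);px=np.atleast_2d(px).astype(float)
    d=np.c_[(px[:,0]-K[0,2])/K[0,0],(px[:,1]-K[1,2])/K[1,1]]
    u=d.copy()
    for _ in range(20): u=d/(1+k1*(u**2).sum(1,keepdims=True))
    v=np.c_[u,np.ones(len(u))]@Rc.T
    return c+v*((z-c[2])/v[:,2:])
def topix(P,name,state=None):
    K,k1,Rc,c=cam(name,state);q=(np.atleast_2d(P)-c)@Rc
    u=q[:,:2]/q[:,2:];u=u*(1+k1*(u**2).sum(1,keepdims=True))
    return u*[K[0,0],K[1,1]]+K[:2,2]
def save(im,f): cv2.imwrite(f,im[:,:,::-1])
E
python3 - <<'E'
from h import *
s=readout.read_state();print(s["time"],s["ee_pos"],s["tcp_rot"],s["opening"],robot.hold_point_z)
for c in("top","side"):
    im=imaging.capture(c);save(im,f"pics/{c}0.png");print(c,cam(c)[3])
    for t in("block","stand","broken"):
        for d in imaging.silhouettes(t,c)[:3]:
            m=d["mask"].astype(np.uint8);r=cv2.minAreaRect(cv2.findNonZero(m))
            z=75 if t=="stand" else 22
            w=toworld(cv2.boxPoints(r),z,c)[:,:2]
            print(t,round(d["score"],2),np.round(d["point"]),m.sum(),np.round(w).tolist(),w.mean(0).round(1))
E
```

```text
0.0 [ 257.38812585 -569.00340629  213.86763902] [-3.06968071e+00 -6.62013417e-01  4.40094077e-04] 92.08476081471309 18.700000000000003
top [416.88811915  17.4309954  943.69196242]
block 0.59 [251. 227.] 1253 [[514.0, 92.0], [526.0, 43.0], [414.0, 16.0], [402.0, 64.0]] [464.2  53.7]
stand 0.62 [354. 186.] 2194 [[601.0, -112.0], [618.0, -189.0], [499.0, -211.0], [482.0, -135.0]] [ 550.1 -161.6]
broken 0.77 [136. 217.] 1172 [[434.0, 345.0], [537.0, 288.0], [509.0, 239.0], [407.0, 296.0]] [471.8 292. ]
side [322.02616045 565.6582555  656.18497031]
block 0.9 [270. 212.] 1541 [[510.0, 107.0], [529.0, 41.0], [412.0, 15.0], [399.0, 81.0]] [462.6  60.8]
stand 0.95 [258. 132.] 1316 [[580.0, -46.0], [624.0, -181.0], [502.0, -206.0], [470.0, -71.0]] [ 544.1 -125.9]
broken 0.79 [217. 315.] 2119 [[538.0, 296.0], [515.0, 240.0], [405.0, 303.0], [430.0, 351.0]] [471.8 297.6]
```

View pics/top0.png

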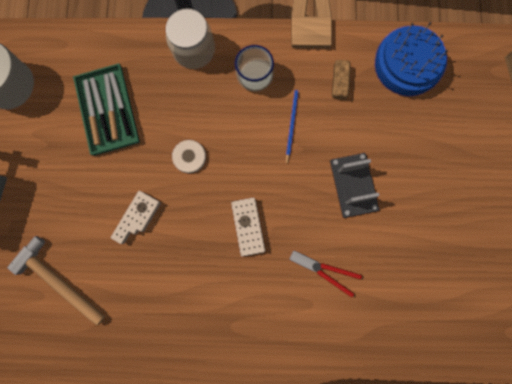

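View pics/side0.png

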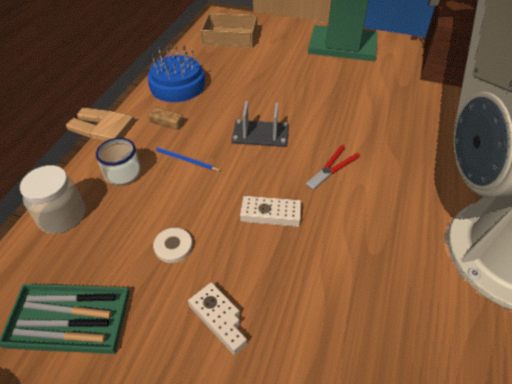

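The top view shows the whole block at (248,228), the broken block at (136,217), and the stand at (355,186). The pliers are near (320,268), clear of both. I'll go over the stand first for a close look.

```bash
python3 -m creep '[[[0,0,0],0.62,-1],[[0,0,0],0.61,-1],[[0.9,-0.97,-0.13],0,-1],[[0.9,-0.97,-0.13],0,-1],[[0.9,-0.97,-0.13],0,-1],[[0.9,-0.97,-0.13],0,-1],[[0.9,-0.97,-0.13],0,-1],[[0.9,-0.97,-0.13],0,-1]]' 20 && python3 -m creep '[[[0.9,-0.97,-0.13],0,-1],[[0.9,-0.97,-0.13],0,-1],[[0.9,-0.97,-0.13],0,-1],[[0.9,-0.97,-0.13],0,-1],[[0.9,-0.97,-0.13],0,-1],[[0.9,-0.97,-0.13],0,-1],[[0,0,0],0,-1],[[0,0,0],0,-1]]'
python3 - <<'E'
from h import *
s=readout.read_state();im=imaging.capture("wrist");save(im,"pics/w1.png")
print(s["time"],np.round(s["ee_pos"],1),R.from_rotvec(s["tcp_rot"]).as_matrix().round(3).tolist(),cam("wrist",s)[3].round(1))
for t in("block","stand"):
    for d in imaging.silhouettes(t,"wrist")[:2]:
        print(t,round(d["score"],2),np.round(d["point"]),d["mask"].sum())
E
```

```text
time: 1.4
ee_pos: [380.2, -363.8, 238.3]
tcp_rot: [3.124, 0.329, 0.0]
ft_force: [0.8, -0.6, 0.4]
opening: 92.0
grasp_force: 0.0
time: 2.4
ee_pos: [501.3, -160.6, 261.2]
tcp_rot: [3.124, 0.331, -0.001]
ft_force: [-0.0, 0.4, -0.2]
opening: 92.0
grasp_force: 0.0
2.4 [ 501.3 -160.6  261.2] [[0.978, 0.209, -0.001], [0.209, -0.978, -0.0], [-0.001, 0.0, -1.0]] [ 575.1 -143.6  431.2]
block 0.64 [112. 159.] 3045
stand 0.77 [273. 124.] 4550
```

View pics/w1.png

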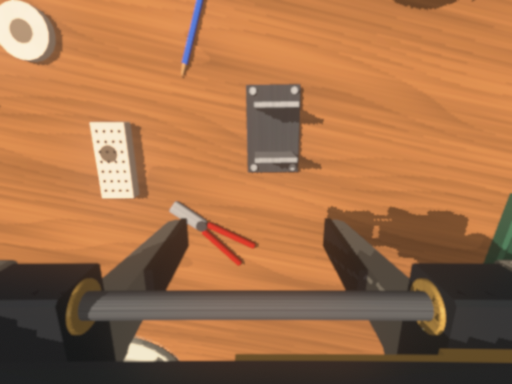

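The stand plate spans about (247,84)–(301,173), with bars at rows 104 and 160. The block is at (113,160) and is also fully visible. I'll fit the known models to the masks.

```bash
cat > fit.py <<'E'
from h import *
from scipy.optimize import minimize
def box(x0,x1,y0,y1,z0,z1): return np.array([[x,y,z] for x in(x0,x1) for y in(y0,y1) for z in(z0,z1)],float)
M={"block":[box(-58,58,-25,25,0,22)],"stand":[box(-65,65,-40,40,0,10)]+[box(c-3,c+3,-28,28,10,75) for c in(35,-35)]}
def place(P,q):
    c,s=np.cos(q[2]),np.sin(q[2]);return P@np.array([[c,s,0],[-s,c,0],[0,0,1]])+[q[0],q[1],q[3] if len(q)>3 else 0]
def render(t,q,cam,s):
    im=np.zeros((384*4,512*4),np.uint8)
    for B in M[t]:
        h=cv2.convexHull(((topix(place(B,q),cam,s)+.5)*4).astype(np.float32));cv2.fillConvexPoly(im,(h*16).astype(np.int32),1,shift=4)
    return im
def fit(t,m,q0,cam,s,z=None):
    mm=np.kron(m.astype(np.uint8),np.ones((4,4),np.uint8))
    ex=[] if z is None else [z]
    f=lambda v:-(lambda r:(r&mm).sum()/(r|mm).sum())(render(t,[v[0],v[1],v[2]/100]+ex,cam,s))
    v0=np.array([q0[0],q0[1],q0[2]*100])
    o=minimize(f,v0,method="Nelder-Mead",options=dict(initial_simplex=v0+np.r_[np.zeros((1,3)),np.diag([8,8,8])],xatol=.05,fatol=1e-5,maxiter=150))
    return o.x[0],o.x[1],o.x[2]/100,-o.fun
E
python3 - <<'E'
from fit import *
s=readout.read_state();imaging.capture("wrist");im=cv2.imread("pics/w1.png");imaging_="wrist"
for t,q0 in(("block",(464,54,.235)),("stand",(550,-161,.18))):
    d=imaging.silhouettes(t,"wrist")[0];q=fit(t,d["mask"],q0,"wrist",s);print(t,np.round(q,3))
    r=cv2.resize(render(t,q[:3],"wrist",s),(512,384),interpolation=cv2.INTER_AREA)
    cs,_=cv2.findContours(r,0,1);cv2.drawContours(im,cs,-1,(0,255,0),1)
    if t=="stand":
        for c in(35,-35):
            e=topix(place(np.array([[c,-28,75],[c,28,75.]]),q[:3]),"wrist",s).astype(int);cv2.line(im,tuple(map(int,e[0])),tuple(map(int,e[1])),(0,0,255),1)
    if t=="stand":
        g=im
cv2.imwrite("pics/f1.png",cv2.resize(im[60:220,60:340],None,fx=2.8,fy=2.8,interpolation=0))
E
```

```text
block [4.62266e+02 5.39230e+01 2.18000e-01 9.49000e-01]
stand [ 5.58148e+02 -1.73660e+02  2.24000e-01  9.66000e-01]
```

View pics/f1.png

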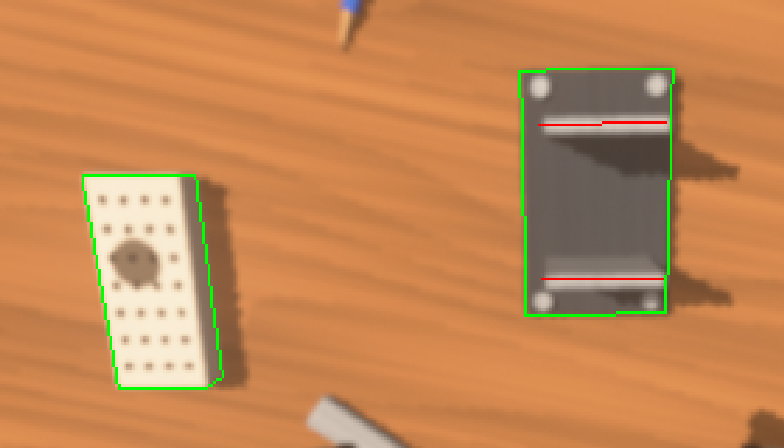

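The fit overlays well on both outlines and on the bar tops. Next I move over the block and descend.

```bash
python3 -m creep '[[[0.03,-0.91,0.3],-0.05,-1],[[0.03,-0.91,0.3],0,-1],[[0.03,-0.91,0.3],0,-1],[[0.03,-0.91,0.3],0,-1],[[0.03,-0.91,0.3],0,-1],[[0.03,-0.91,0.3],0,-1],[[0.03,-0.91,0.3],0,-1],[[0.03,-0.91,0.3],0,-1]]' && python3 -m creep '[[[0,0,0.9],0,-1],[[0,0,0.9],0,-1],[[0,0,0.9],0,-1],[[0,0,0.9],0,-1],[[0,0,0.9],0,-1],[[0,0,0.5],0,-1],[[0,0,0],0,-1],[[0,0,0],0,-1]]'
python3 - <<'E'
from h import *
s=readout.read_state();im=imaging.capture("wrist");save(im,"pics/w2.png")
E
```

```text
time: 3.7
ee_pos: [461.3, 54.9, 189.2]
tcp_rot: [3.123, 0.342, 0.001]
ft_force: [0.4, 0.2, 0.4]
opening: 92.0
grasp_force: 0.0
time: 4.7
ee_pos: [462.1, 54.4, 40.1]
tcp_rot: [3.123, 0.343, 0.002]
ft_force: [0.4, -0.4, 0.6]
opening: 92.1
grasp_force: 0.0
```

View pics/w2.png

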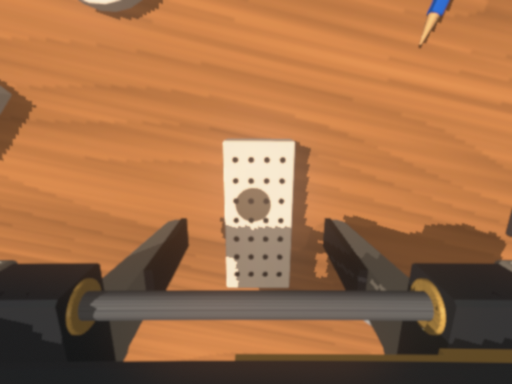

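The block is square between the open fingers (columns 223–294, rows 141–287). Next come the descent, the grip and a small lift.

```bash
python3 - <<'E'
from h import *
s=readout.read_state()
w=toworld([[223,141],[294,141],[290,287],[228,287]],22,"wrist",s)
print(w.round(1).tolist(),w.mean(0))
E
python3 -m creep '[[[0,0,0.6],0,-1],[[0,0,0.5],0,-1],[[0,0,0.08],0,-1],[[0,0,0],0,-1],[[0,0,0],0,1],[[0,0,0],0,1],[[0,0,0],0,1],[[0,0,0],0,1]]' 20
```

```text
[[514.0, 89.9, 22.0], [524.5, 42.6, 22.0], [412.7, 16.4, 22.0], [401.9, 64.6, 22.0]] [463.2794071   53.36002509  22.        ]
time: 5.75
ee_pos: [461.5, 54.4, 4.1]
tcp_rot: [3.123, 0.343, 0.0]
ft_force: [1.2, -2.3, 0.4]
opening: 53.9
grasp_force: 1.3
```

```bash
python3 -m creep '[[[0,0,0],0,1],[[0,0,0],0,1],[[0,0,-0.3],0,1],[[0,0,-0.6],0,1],[[0,0,-0.9],0,1],[[0,0,-0.9],0,1],[[0,0,-0.9],0,1],[[0,0,-0.6],0,1]]' 20
python3 - <<'E'
from h import *
s=readout.read_state();Rt=R.from_rotvec(s["tcp_rot"]).as_matrix()
im=imaging.capture("wrist");save(im,"pics/w3.png")
print(s["ee_pos"],s["grasp_force"],Rt.T@(np.array([558.1,-173.7,0])-[*s["ee_pos"][:2],0]))
E
```

```text
time: 6.75
ee_pos: [461.6, 54.5, 131.6]
tcp_rot: [-3.123, -0.343, -0.002]
ft_force: [0.6, 0.1, -1.8]
opening: 49.8
grasp_force: 20.0
[461.599811    54.53622602 131.62817476] 19.99980479478836 [4.46554124e+01 2.43741570e+02 5.27557012e-02]
```

View pics/w3.png

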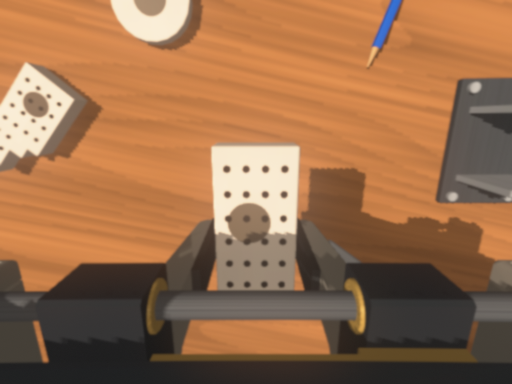

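The block is held level and square, with its far edge at row 146. Now I carry it over the stand at this height.

```bash
python3 - <<'E'
from h import *
s=readout.read_state();Rt=R.from_rotvec(s["tcp_rot"]).as_matrix()
w=toworld([[212,146],[299,146]],s["ee_pos"][2]+18,"wrist",s)
print(((w-s["ee_pos"])@Rt).round(1))
E
python3 -m creep '[[[0,0.4,0],0,1],[[0.2,0.8,0],0,1],[[0.2,0.95,0],0,1],[[0.2,0.95,0],0,1],[[0.2,0.95,0],0,1],[[0.2,0.95,0],0,1],[[0.2,0.95,0],0,1],[[0.2,0.9,0],0,1]]' && python3 -m creep '[[[0.05,0.7,0],-0.03,1],[[0,0.4,0],0,1],[[0,0.13,0],0,1],[[0,0,0],0,1],[[0,0,0.5],0,1],[[0,0,0.3],0,1],[[0,0,0],0,1],[[0,0,0],0,1]]'
python3 - <<'E'
from h import *
s=readout.read_state();Rt=R.from_rotvec(s["tcp_rot"]).as_matrix()
im=imaging.capture("wrist");save(im,"pics/w4.png")
im=imaging.capture("side");save(cv2.resize(im[70:190,180:340],None,fx=4,fy=4),"pics/s4.png")
print(Rt.T@(np.array([558.1,-173.7,0])-[*s["ee_pos"][:2],0]))
E
```

```text
[[ 58.8 -25.3 -17.8]
 [ 58.8  23.  -17.8]]
time: 7.8
ee_pos: [546.4, -138.6, 128.5]
tcp_rot: [-3.122, -0.342, 0.003]
ft_force: [-0.6, 0.9, -2.1]
opening: 50.2
grasp_force: 20.0
time: 8.8
ee_pos: [556.7, -172.6, 105.9]
tcp_rot: [-3.122, -0.352, 0.0]
ft_force: [0.0, -0.2, -0.8]
opening: 49.6
grasp_force: 20.0
[ 1.11073405e+00  1.41968425e+00 -2.16077386e-04]
```

View pics/s4.png

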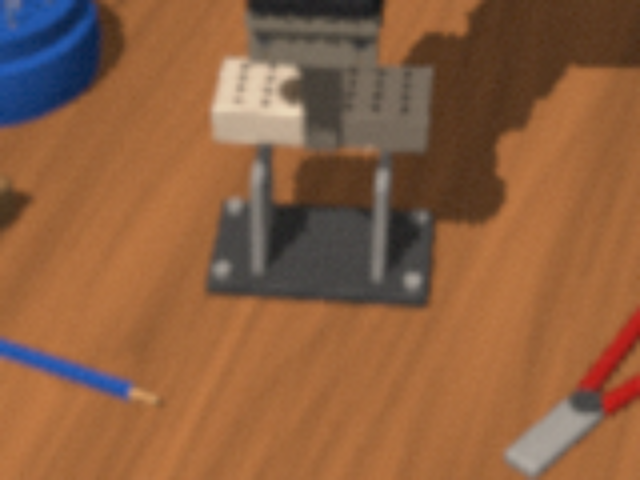

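The block overhangs both bars equally. In the crop the ends are at columns 213 and 432, and the bars at 260 and 381. Now I lower it, slowing near the bars.

```bash
python3 -m creep '[[[0,0.04,0.3],0,1],[[0,0,0.3],0,1],[[0,0,0.15],0,1],[[0,0,0.05],0,1],[[0,0,0.03],0,1],[[0,0,0.03],0,1],[[0,0,0],0,1],[[0,0,0],0,1]]'
```

```text
time: 9.9
ee_pos: [557.0, -173.9, 80.3]
tcp_rot: [3.122, 0.351, 0.0]
ft_force: [-0.1, 0.2, -2.2]
opening: 49.9
grasp_force: 20.0
```

```bash
python3 -m creep '[[[0,0,0.02],0,1],[[0,0,0],0,1],[[0,0,0.02],0,1],[[0,0,0],0,1],[[0,0,0.015],0,1],[[0,0,0],0,1],[[0,0,0],0,1],[[0,0,0],0,1]]'
```

```text
time: 10.9
ee_pos: [557.0, -173.9, 79.1]
tcp_rot: [3.122, 0.351, 0.0]
ft_force: [-2.5, 1.1, 5.7]
opening: 49.9
grasp_force: 20.0
```

The wrist force has risen to about +6 N, so the block is in contact. I release and retreat straight up.

```bash
python3 -m creep '[[[0,0,0],0,-0.12],[[0,0,0],0,-0.2],[[0,0,0],0,-0.4],[[0,0,0],0,-0.6],[[0,0,0],0,-0.6],[[0,0,0],0,-0.6],[[0,0,-0.2],0,-0.6],[[0,0,-0.5],0,-0.6]]' && python3 -m creep '[[[0,0,-0.8],0,-0.6],[[0,0,-0.9],0,-0.6],[[0,0,-0.9],0,-0.6],[[0,0,-0.9],0,-0.6],[[0,0,-0.9],0,-0.6],[[0,0,-0.9],0,-0.6],[[0,0,0],0,-0.6],[[0,0,0],0,-0.6]]'
python3 - <<'E'
from fit import *
s=readout.read_state();a=imaging.capture("wrist")
d=imaging.silhouettes("block","wrist")[0];q=fit("block",d["mask"],(558,-174,.224),"wrist",s,75);print(q)
im=imaging.capture("side");b=cv2.resize(im[70:190,180:340],(512,384))
save(cv2.resize(np.vstack([a,b]),(440,600),interpolation=cv2.INTER_AREA),"pics/end.png")
E
```

```text
time: 11.9
ee_pos: [556.5, -173.7, 99.8]
tcp_rot: [-3.121, -0.351, 0.002]
ft_force: [-0.8, 0.1, 0.5]
opening: 73.5
grasp_force: 0.0
time: 12.9
ee_pos: [556.5, -173.8, 258.2]
tcp_rot: [-3.122, -0.351, 0.001]
ft_force: [-0.3, 0.1, -0.6]
opening: 73.2
grasp_force: 0.0
(np.float64(556.6060078362591), np.float64(-172.7960633542221), np.float64(0.227164086671935), np.float64(0.946346363103708))
```

View pics/end.png

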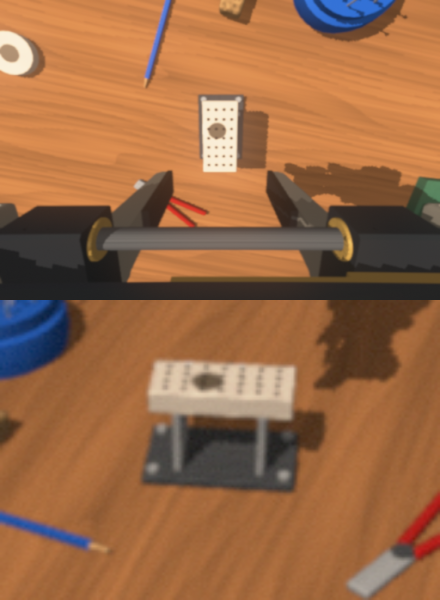

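The block lies flat across both bars and is centred to within about 2 mm: the fit gives (556.6, -172.8) against a target of (558.1, -173.7). The gripper is clear, so I'm handing in.

```bash
python3 -c "from plant import close_job;print(close_job())"
```

```text
the job is handed in; nothing more can be done
None
```

The whole soldering block is lying flat across both bars of the stand, centred to within about 2 mm, with the gripper clear and the broken block not touched; the job is handed in at about 13 s.

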